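Load and lock a leaf drill jig by pushing

ROBOT

A 6-joint arm with a two-finger parallel gripper is mounted at the origin on a cart in front of the work surface, level with it; the furniture and walls round the work are solid. World frame = base frame: x ahead of the robot, y to its left, z up, the work surface at z = 0. Lengths are in m, angles in rad, forces in N, time in s.
With the tool pointing down it reaches from about 0.3 to 0.75 m from the base axis. Payload 8.5 kg.
Tool frame: the origin (TCP) lies midway between the tips of the shut fingers; the grasp point (between the pads) lies 19 mm behind it; z points along the fingers, y is the line along which they close (so a half turn about z gives the same grasp; the last joint's range is limited). The gripper opens to 88 mm and grips with 3 to 60 N. Pads are 18 mm wide; open, the fingers measure 123 mm over their backs; the gripper's body (75 mm by 187 mm) begins 45 mm behind the grasp point.
Start: joints at [1.081, 0.381, 1.297, -0, 1.464, -0.215], TCP at [0.149, 0.529, 0.21] pointing down, gripper open.
Joint ranges: [-3.11, 3.11], [-0.89, 2.33], [0.22, 2.48], [-1.42, 4.56], [0.17, 2.85], [-2.88, 2.88]. Speed limits (rad/s): [2.39, 2.39, 3.14, 3.14, 3.14, 3.14].

INTERFACE

Orientations are given as [roll, pitch, yaw] about the fixed x, y, z axes, in that order (R = Rz(yaw) Ry(pitch) Rx(roll)).
In Python, from cell import env gives the robot as it stands.
- The arm moves only by the tool send_rows, never from a script. Its argument "commands" is a list of rows, each a list of 7 numbers: the turn, a rotation vector about the tool's x, y, z in degrees, then the shift along the tool's x, y, z in m, then the closure, from -1 (fully open) to 1 (shut). In form: [[ax, ay, az, tx, ty, tz, jaw], ...]. A call has 1 to 5 rows; each row shifts and turns the commanded pose from where the row before left it, along the tool's axes as they then stand; what a row does not reach is not made up. A row lasts 1/12 s, in which the tool goes at most 41.7 mm and 7.16 degrees, less where a joint would pass 70% of its speed; a pose out of reach is approached as far as the arm can. A call is refused whole if a number of a shift passes 0.0417 or a number of a turn 7.16, either way. A call with a gripper value outside its range is refused whole. The fingers move at their own pace and stop on an object; "force" is the grip in N (left out, the last holds). Time passes only in rows, so rows that do not move let the fingers close. It gives the time, the measured TCP pose, the force, the opening and the grip force at its end, in the units of the state.
- env.sense(): the state, without advancing time (a new reading comes with each control period).
- env.read_camera(name): name is "scene" or "top" or "wrist"; returns the picture (420x560x3 uint8, red, green, blue); there is no depth.
- env.camera_info(name): a dict with "fov_y" (degrees; the focal length in pixels is half the picture's height over the tangent of half this angle, whatever the lens; pixels are square), "cx", "cy" (the principal point, pixels), "R" (3x3) and "t" (3): a world point X has camera coordinates R X + t; the wrist camera has in their place "mount" (4x4, takes a point from camera to tool coordinates, whose origin is the TCP and whose axes are the flange's). Camera axes: x right, y down, z forward; pixel columns grow to the right and rows downward; lengths in m; the calibration is good to about 2 mm. The wrist camera is an equidistant fisheye: a pixel r from the principal point sees the ray r / f radians off the axis. A picture is of the moment at which its call begins: read the wrist's pose just before it. camera_info takes no time and is no camera call.
- env.finish_job(): hands the job in; it is judged then, once.
The state is a dict: "time": time; "joint_pos": joint angles; "joint_vel": joint speeds; "joint_efforts": joint torques, N m; "tool_pos": TCP position; "orientation": TCP orientation; "ft_force": force on the tool from outside, world axes, zero at the start; "wrist_torque": the same for the moment, N m; "grip_width": finger opening in m; "grasp_force": force on a finger pad.
Only numpy, scipy, OpenCV 4.12 (cv2) and the standard library are available. Lean on these libraries where they do the work, as an engineer would, in place of code of your own. Each camera call takes 0.05 s, during which the arm holds its last target. There are 200 camera calls.

TASK

Get the small steel drill jig ready for drilling: push the aluminium block along its channel until it is fully home against the two stop pins, then flip the open hinged leaf over so that it comes right down flat over the block with its keeper lip in front of it, and then swing the latch arm all the way across the top of the leaf. Do it all by pushing with the fingers: do not lift or pick up the block, and leave the oil bottle, the collet and the twist drill where they are.

Things in the scene. Friction and masses are not known exactly. Their poses are not given: they have to be found in the camera images.
- jig: leaf drill jig, bare steel, fixed to the worktop. Origin on the worktop under the block's home place; z up, x = the way the block is pushed home. Bed plate x -80..62, y -62..62 mm, top z 10. Guide rails 12 wide, 61 apart inside, x -75..16, top z 24, open at -x; on each a leaf rest pin, 9 thick, at x -14, y +-37.5, up to z 42. Hinge brackets at x 44, y +-40, up to z 55
- block_home (a point): where the centre of the block's underside is when home: on the bed, z = 10 mm, at x = y = 0 of the jig. The block's far face then touches two stop pins (12 mm thick, top z = 34 mm, at jig x = +26, y = +-16 mm)
- alu_block: loose milled aluminium block, about 0.19 kg, 40 mm long along the channel (jig x), 58 mm wide (jig y), 30 mm high. Origin at the centre of its underside, z up; its own x axis is turned 18 degrees clockwise (seen from above) from its faces. It starts on the bed, straight in the channel, 22 to 52 mm short of home
- leaf (a joint): angle of the hinged leaf, rad: 0 = shut, flat, reaching from the hinge to the jig's -x; pi/2 = upright; stop at 2.1. It starts 5 to 16 degrees past upright, leaning away from the channel: push it from its back (jig +x side) towards -x. Friction (0.035 N m) holds it within about 20 degrees of upright; pushed over to 50 degrees above level or lower it sinks shut in about a second
- leaf_hinge (a point): middle of the leaf's hinge axis, which runs along the jig's y at jig x = +44, z = +46 mm
- leaf_edge (a point): middle of the leaf's free edge, mid thickness, 73 mm from the hinge axis. Leaf: steel plate, 0.25 kg, 8 mm thick, 84 mm wide, drill bushes 3 mm high on its outer face. Under the free edge a keeper lip, 14 mm deep, 48 mm wide, 5.5 mm thick, drops in front of the seated block with 3.5 mm play; if the block is not home the lip lands on it
- latch (a joint): turn of the latch arm about its upright pivot, rad: 0 = fully across the leaf, at its stop, pointing to the jig's +y; pi/2 = pointing to the jig's -x; it starts at 1.4 to 1.9, off the leaf; stop at 2.5. It closes clockwise seen from above, takes about 1 N at the pin and stays where it is left
- latch_pivot (a point): pivot axis of the latch, at jig x = -14, y = -54 mm, at the height of the arm's underside (z = 52 mm). Arm 44 mm long, 12 mm wide, top z = 59 mm. The shut leaf's top is z = 50 mm (bushes 53), so the arm passes over it only when the leaf is right down
- latch_pin (a point): centre of the top of the upright thumb pin on the latch arm, by which it is pushed: 10 mm thick, from z = 59 to z = 79 mm, 34 mm from the pivot axis
- oil_bottle: small upright oil bottle with a spout, 42 x 52 x 128 mm; origin under its centre; to be left alone
- collet: small steel collet standing upright, 25 mm thick, 34 mm high; origin under its centre; to be left alone
- twist_drill: twist drill lying on the worktop, 96 mm long, 10 mm thick; origin under its centre; to be left alone
Not all that is in view belongs to the job. What is shaped like the alu_block but orange or red is not meant.

How it is judged:
On the way, in this order (a step that is already met when the one before it is completed fails the run):
1. the block is home against the stop pins while the leaf is still open (x of alu_block in the frame of jig between -0.004 and 0.003 m and z of alu_block in the frame of jig below 0.014 m and angle between alu_block's own z axis and vertical below 0.06 rad and value of joint leaf above 0.8 rad), for 0.2 s.
2. the leaf is shut flat over the block, the latch still off it (x of alu_block in the frame of jig between -0.004 and 0.003 m and z of alu_block in the frame of jig below 0.014 m and angle between alu_block's own z axis and vertical below 0.06 rad and value of joint leaf below 0.03 rad and value of joint latch above 0.6 rad), for 0.2 s.
3. the latch arm is fully across the leaf (value of joint leaf below 0.03 rad and value of joint latch below 0.12 rad), for 0.2 s.
At the end, for the whole second after the job is handed in: the block lies flat on the bed within 4 mm of the stop pins, the leaf is down (under 0.03 rad), the latch arm is across it (under 0.12 rad), all at rest (all of step 3 and x of alu_block in the frame of jig between -0.004 and 0.003 m and z of alu_block in the frame of jig below 0.014 m and angle between alu_block's own z axis and vertical below 0.06 rad and linear speed of alu_block below 0.02 m/s); the robot touches nothing.
It fails at once if the block is lifted off the bed (more than 12 mm) (z of alu_block in the frame of jig above 0.022 m).
It fails at once if the oil bottle is knocked or moved (distance of oil_bottle from where it was at the start of the episode above 0.03 m).
It fails at once if the collet is knocked or moved (distance of collet from where it was at the start of the episode above 0.03 m).
It fails at once if the twist drill is knocked or moved (distance of twist_drill from where it was at the start of the episode above 0.03 m).
It also fails if it takes over 51 s, if anything falls off the work surface, if the arm or the gripper's body presses on something with over 40 N, if the wrist force passes 120 N, or if a joint passes its speed limit or range.

## Working session

There is one attempt and no reset: what is moved stays moved. The work goes in short steps, Python scripts to look and compute and a tool call to move; the robot and the scene stay as the last step left them, time stands still between calls to the robot, and variables do not carry over. Pictures are saved under pics/ and viewed, at most 10 in all, crops included, and the job is handed in when it is done.

Besides the shell and the picture viewer there is one more tool, called after "Emit:" by a JSON object that holds its "fn" and its "kwargs". send_rows: Moves the arm, as the interface text tells. Its arguments: {"type":"object","properties":{"commands":{"type":"array","items":{"type":"array","items":{"type":"number"}}},"force":{"type":"number"}},"required":["commands"]}

```bash
ls; mkdir -p pics; python3 - <<'E'
from cell import env
import cv2
for n in("scene","top"):
    im=env.read_camera(n); cv2.imwrite(f"pics/{n}0.png",im[:,:,::-1]); print(n,env.camera_info(n))
s=env.sense();print(s)
E
```

```text
pics
scene {'fov_y': 49.100592802690784, 'cx': 285.4235603785969, 'cy': 206.76692082298297, 'R': array([[ 0.88814449, -0.4591426 , -0.01968351],
       [-0.33683308, -0.62122177, -0.70754999],
       [ 0.31263851,  0.63503668, -0.70638911]]), 't': array([-0.43069112,  0.32083015,  0.65054776])}
top {'fov_y': 49.22407377108891, 'cx': 287.9409976190675, 'cy': 209.64656945144932, 'R': array([[ 0.02865094, -0.99942998,  0.01785618],
       [-0.9807899 , -0.03155581, -0.19249779],
       [ 0.19295153, -0.01199792, -0.98113493]]), 't': array([0.0885864 , 0.56873417, 0.80751318])}
{'time': 0.1, 'joint_pos': array([ 1.08067560e+00,  3.81129854e-01,  1.29813320e+00, -1.17071850e-05,
        1.46359587e+00, -2.15276563e-01]), 'joint_vel': array([ 0.00015885, -0.00111187, -0.0019918 , -0.00068032,  0.00169632,
        0.00064965]), 'joint_efforts': array([ 4.73626336e-03, -4.38646066e+01, -2.24912292e+01,  7.15237227e-02,
        3.41921509e-02, -6.82040400e-05]), 'tool_pos': array([0.14912841, 0.52910991, 0.20991633]), 'orientation': array([-3.14035312e+00, -2.59128251e-04,  2.86674959e+00]), 'ft_force': array([-0.16056471, -0.12145774,  0.09637707]), 'wrist_torque': array([ 0.00816257,  0.04394608, -0.02974427]), 'grasp_force': 0.0, 'grip_width': 0.0881874747618706}
```

View pics/scene0.png

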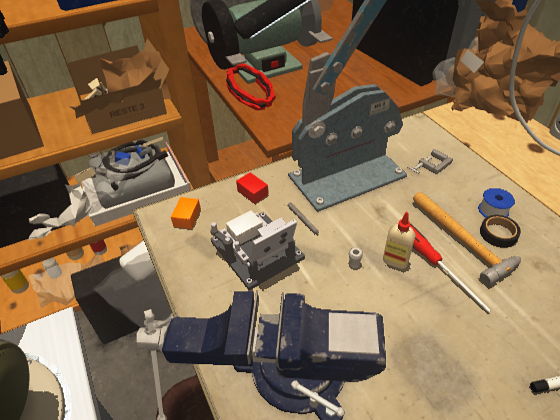

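View pics/top0.png

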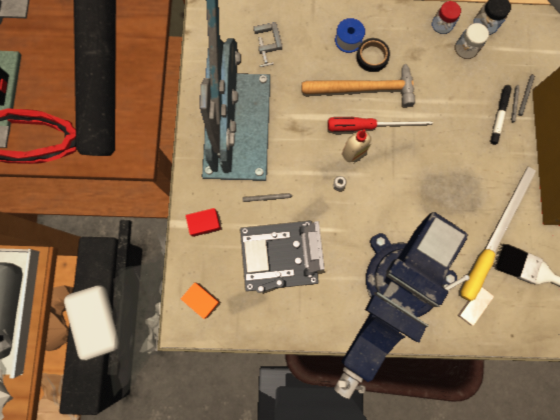

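The scene shows the jig at about (258,245), with the silver block in its channel and the leaf upright on the right. In the top view the jig covers about (243–325, 220–292), its +x pointing image right. The bottle is at (357,147), the collet at (340,183) and the drill at (267,197). Next I'll enlarge both crops.

```bash
python3 - <<'E'
import cv2,numpy as np
a=cv2.imread("pics/top0.png")[205:305,225:345]; b=cv2.imread("pics/scene0.png")[195:295,195:315]
f=lambda i:cv2.resize(i,None,fx=6,fy=6,interpolation=cv2.INTER_CUBIC)
cv2.imwrite("pics/ct.png",f(a));cv2.imwrite("pics/cs.png",f(b))
E
```

```text
(no output)
```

View pics/ct.png

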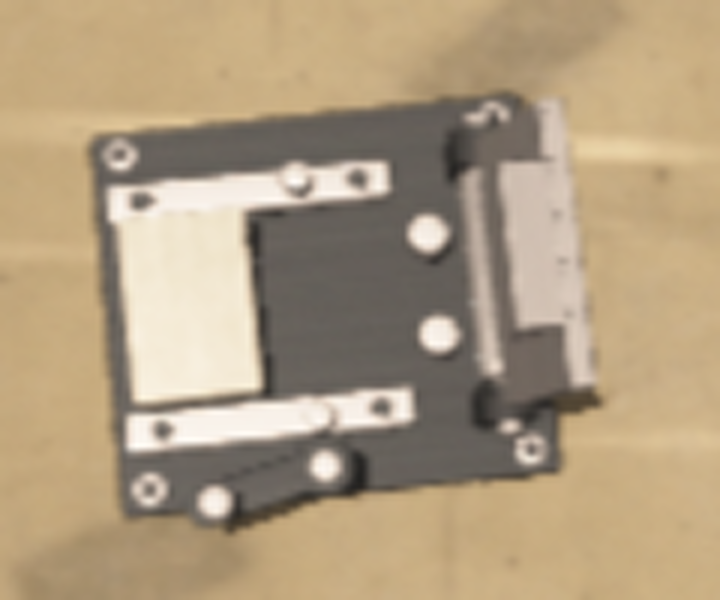

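View pics/cs.png

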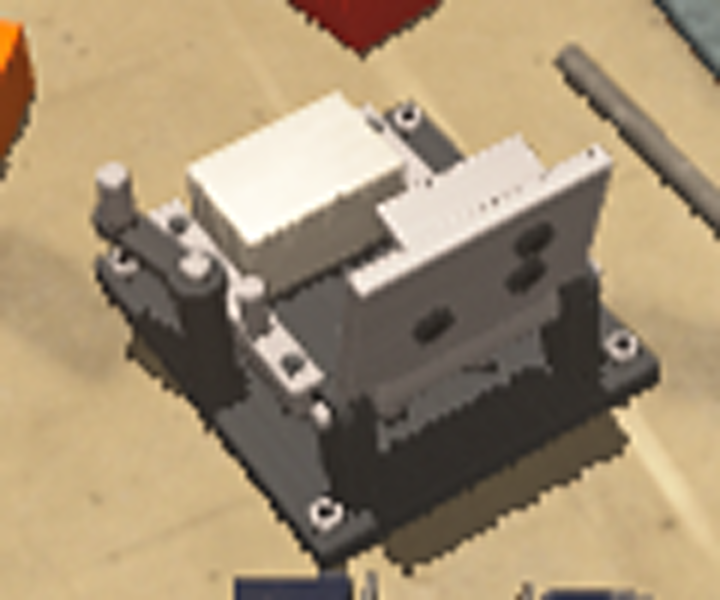

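The crops show:
- **Top crop:** stop pins at (428,233) and (438,333), rest pins at (295,180) and (320,412), latch pivot at (326,465), and latch pin at (215,502).
- **Top crop, block:** corners at (120,210), (244,208), (262,390) and (133,403).
- **Scene crop:** bed corners at about (97,262), (330,548) and (658,378), and latch pin at (113,175).

I'll fit the jig pose by least squares on these points.

```bash
cat > h.py <<'E'
import numpy as np
from cell import env
from scipy.optimize import least_squares
C={n:env.camera_info(n) for n in("scene","top")}
def proj(n,X):
    c=C[n];f=210/np.tan(np.radians(c["fov_y"]/2));p=c["R"]@X+c["t"];return np.array([c["cx"]+f*p[0]/p[2],c["cy"]+f*p[1]/p[2]])
def cast(n,uv,z):
    c=C[n];f=210/np.tan(np.radians(c["fov_y"]/2))
    d=c["R"].T@np.array([(uv[0]-c["cx"])/f,(uv[1]-c["cy"])/f,1]);o=-c["R"].T@c["t"];return o+d*(z-o[2])/d[2]
def J2W(q,p):
    c,s=np.cos(q[2]),np.sin(q[2]);return np.array([q[0]+c*p[0]-s*p[1],q[1]+s*p[0]+c*p[1],p[2]])
def W2J(q,X):
    c,s=np.cos(q[2]),np.sin(q[2]);d=X[:2]-q[:2];return np.array([c*d[0]+s*d[1],-s*d[0]+c*d[1],X[2]])
T=lambda u,v:(u/6+225-.4,v/6+205-.4)
S=lambda u,v:(u/6+195-.4,v/6+195-.4)
E
python3 - <<'E'
from h import *
o=[("top",T(428,233),(26,16,34)),("top",T(438,333),(26,-16,34)),("top",T(295,180),(-14,37.5,42)),("top",T(320,412),(-14,-37.5,42)),
("top",T(93,138),(-80,62,10)),("top",T(127,516),(-80,-62,10)),("top",T(560,468),(62,-62,10)),
("scene",S(97,262),(-80,-62,10)),("scene",S(330,548),(62,-62,10)),("scene",S(658,378),(62,62,10)),("scene",S(250,285),(-14,-37.5,42))]
fit=lambda o:least_squares(lambda q:np.concatenate([proj(n,J2W(q,np.array(p)/1e3))-uv for n,uv,p in o]),[.4,.1,-1.5],loss="soft_l1")
for oo in(o,o[:7],o[7:]):
    r=fit(oo);print(r.x.round(4))
    if oo is o: print(r.fun.reshape(-1,2).round(1))
q=fit(o).x; np.save("q.npy",q)
for uv in [(120,210),(244,208),(262,390),(133,403)]: print("blk",(W2J(q,cast("top",T(*uv),.04))*1e3).round(1))
pv=W2J(q,cast("top",T(215,502),.079))*1e3;print("latch pin",pv, np.degrees(np.arctan2(pv[0]+14,pv[1]+54)))
ps=W2J(q,cast("scene",S(113,172),.079))*1e3;print(ps)
for th in (95,100,106):
  a=np.radians(th); print(th,[proj("top",J2W(q,np.array([.044-.073*np.cos(a),y,.046+.073*np.sin(a)]))) for y in(.042,-.042)])
print([ (np.array(T(u,v))).round(1) for u,v in[(550,98),(582,388)]])
for n,uv,z in[("top",(267,197),.005),("top",(340,183),.034),("top",(362,137),.128)]: print((W2J(q,cast(n,uv,z))*1e3).round(),cast(n,uv,z).round(3))
E
```

```text
[ 0.4863  0.1118 -1.4369]
[[ 0.2 -0.4]
 [ 0.4 -0.2]
 [ 0.2 -1.1]
 [ 0.1  0. ]
 [-0.7 -0.7]
 [-0.8  0.1]
 [ 0.8  0.3]
 [-1.4 -0.1]
 [-1.6  1.7]
 [ 0.5 -2.4]
 [-0.1  0.6]]
[ 0.4858  0.1119 -1.4339]
[ 0.4875  0.1113 -1.4489]
blk [-70.2  31.8  40. ]
blk [-31.4  28.5  40. ]
blk [-31.3 -28.7  40. ]
blk [-71.4 -28.5  40. ]
latch pin [-47.51950189 -62.42038432  79.        ] -104.10139466199756
[-47.94678857 -60.48742703  79.        ]
95 [array([310.20198435, 220.84353839]), array([315.86230535, 269.4257312 ])]
100 [array([313.78659484, 220.55776503]), array([319.51259821, 269.06837828])]
106 [array([317.96631365, 220.29398868]), array([323.76318866, 268.67697109])]
[array([316.3, 220.9]), array([321.6, 269.3])]
[-20. 117.   5.] [0.6   0.148 0.005]
[124. 124.  34.] [0.626 0.006 0.034]
[159. 181. 128.] [ 0.687 -0.021  0.128]
```

Emit:
{"fn": "send_rows", "kwargs": {"commands": [[0,0,0,-0.033,-0.0178,0,1],[0,0,0,-0.033,-0.0178,0,1],[0,0,0,-0.033,-0.0178,0,1],[0,0,0,-0.033,-0.0178,0,1],[0,0,0,-0.033,-0.0178,0,1]]}}

```text
time: 0.52
tool_pos: [0.2846, 0.3975, 0.2103]
orientation: [-3.141, -0.0, 2.867]
ft_force: [1.4, 0.4, -0.4]
grip_width: 0.0574
grasp_force: 0.0
```

Emit:
{"fn": "send_rows", "kwargs": {"commands": [[0,0,0,-0.033,-0.0178,0,1],[0,0,0,-0.033,-0.0178,0,1],[0,0,0,-0.033,-0.0178,0,1],[0,0,0,-0.033,-0.0178,0,1],[0,0,0,-0.033,-0.0178,0,1]]}}

```text
time: 0.93
tool_pos: [0.4195, 0.2669, 0.2103]
orientation: [-3.141, -0.0, 2.867]
ft_force: [0.2, 1.2, 0.2]
grip_width: 0.0234
grasp_force: 0.0
```

Emit:
{"fn": "send_rows", "kwargs": {"commands": [[0,0,0,-0.033,-0.0178,0,1],[0,0,0,-0.033,-0.0178,0,1],[0,0,6.66,0,0,0,1],[0,0,6.66,0,0,0,1],[0,0,6.66,0,0,0,1]]}}

```text
time: 1.35
tool_pos: [0.4727, 0.2156, 0.21]
orientation: [-3.141, -0.001, 2.511]
ft_force: [-0.0, -0.0, 0.1]
grip_width: 0.0004
grasp_force: 0.0
```

Emit:
{"fn": "send_rows", "kwargs": {"commands": [[0,0,6.66,0,0,0,1],[0,0,6.66,0,0,0,1],[0,0,6.66,0,0,0,1],[0,0,6.66,0,0,0,1],[0,0,6.66,0,0,0,1]]}}

```text
time: 1.77
tool_pos: [0.4722, 0.2163, 0.2101]
orientation: [-3.141, -0.0, 1.931]
ft_force: [0.6, 0.5, -0.1]
grip_width: 0.0005
grasp_force: 0.0
```

Emit:
{"fn": "send_rows", "kwargs": {"commands": [[0,0,6.66,0,0,0,1],[0,0,6.66,0,0,0,1],[0,0,0,0,0,0,1]]}}

```text
time: 2.02
tool_pos: [0.4723, 0.2163, 0.2102]
orientation: [-3.141, 0.0, 1.7]
ft_force: [0.7, 0.2, 1.0]
grip_width: 0.0005
grasp_force: 0.0
```

```bash
cat >> h.py <<'E'
def st():
    s=env.sense();q=np.load("q.npy");print("t",round(s["time"],2),"jig mm",(W2J(q,s["tool_pos"])*1e3).round(1),"yaw-rel",np.degrees(s["orientation"][2]-q[2]).round(1),"F",s["ft_force"].round(1),"w",s["grip_width"].round(4));return s
E
python3 -c "from h import *;s=st();print(s['tool_pos'],s['orientation'],s['joint_pos'])"
```

```text
Traceback (most recent call last):
  File "h.py", line 17, in st
    s=env.sense();q=np.load("q.npy");print("t",round(s["time"],2),"jig mm",(W2J(q,s["tool_pos"])*1e3).round(1),"yaw-rel",np.degrees(s["orientation"][2]-q[2]).round(1),"F",s["ft_force"].round(1),"w",s["grip_width"].round(4));return s
                                                                                                                                                                                                      ^^^^^^^^^^^^^^^^^^^^^
AttributeError: 'float' object has no attribute 'round'
```

Emit:
{"fn": "send_rows", "kwargs": {"commands": [[0,0,0,0,0,0.0366,1],[0,0,0,0,0,0.0366,1],[0,0,0,0,0,0.0366,1],[0,0,0,0,0,0.0366,1],[0,0,0,0,0,0.0366,1]]}}

```text
time: 2.43
tool_pos: [0.4721, 0.2163, 0.0259]
orientation: [3.141, -0.0, 1.709]
ft_force: [1.6, 0.4, -0.7]
grip_width: 0.0007
grasp_force: 0.0
```

Emit:
{"fn": "send_rows", "kwargs": {"commands": [[0,0,0,-0.008,0,0,1],[0,0,0,-0.008,0,0,1],[0,0,0,-0.006,0,0,1],[0,0,0,-0.006,0,0,1],[0,0,0,-0.006,0,0,1]]}}

```text
time: 2.85
tool_pos: [0.4781, 0.1819, 0.0294]
orientation: [3.138, 0.0, 1.705]
ft_force: [0.3, -0.1, 0.7]
grip_width: -0.0
grasp_force: 0.0
```

Emit:
{"fn": "send_rows", "kwargs": {"commands": [[0,0,0,-0.006,0,0,1],[0,0,0,-0.006,0,0,1],[0,0,0,-0.006,0,0,1],[0,0,0,-0.006,0,0,1],[0,0,0,-0.006,0,0,1]]}}

```text
time: 3.27
tool_pos: [0.4811, 0.1523, 0.0275]
orientation: [3.141, 0.0, 1.704]
ft_force: [-0.2, 0.5, -0.2]
grip_width: 0.0006
grasp_force: 0.0
```

```bash
sed -i 's/s\["grip_width"\].round(4)/s["grip_width"]/' h.py
python3 -c "from h import *;s=st()"
```

```text
t 3.27 jig mm [-40.8   0.2  27.5] yaw-rel 180.0 F [-0.2  0.5 -0.2] w 0.0006472930720597505
```

Emit:
{"fn": "send_rows", "kwargs": {"commands": [[0,0,0,-0.004,0,0,1],[0,0,0,-0.003,0,0,1],[0,0,0,-0.002,0,0,1],[0,0,0,-0.001,0,0,1],[0,0,0,0,0,0,1]]}}

```text
time: 3.68
tool_pos: [0.4823, 0.1429, 0.0274]
orientation: [-3.142, -0.0, 1.704]
ft_force: [-0.1, -0.7, -0.4]
grip_width: 0.0005
grasp_force: 0.0
```

```bash
python3 - <<'E'
from h import *
import cv2
s=st()
im=env.read_camera("top")[205:305,225:345,::-1];b=env.read_camera("scene")[195:295,195:315,::-1]
cv2.imwrite("pics/p1.png",np.hstack([cv2.resize(i,None,fx=3.3,fy=3.3,interpolation=cv2.INTER_CUBIC) for i in(im,b)]))
E
```

```text
t 3.68 jig mm [-31.3   0.2  27.4] yaw-rel 180.0 F [-0.1 -0.7 -0.4] w 0.0005116804062133851
```

View pics/p1.png

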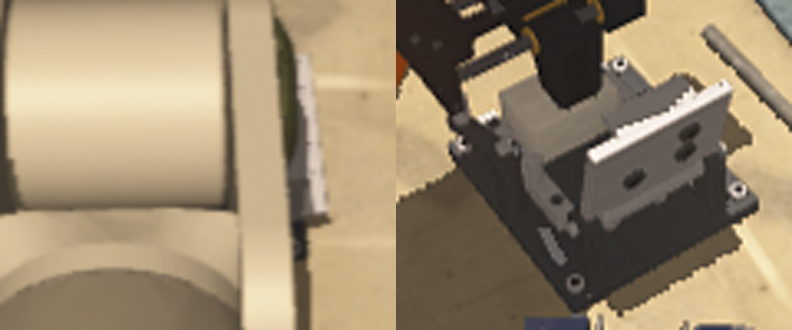

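```bash
python3 - <<'E'
from h import *
q=np.load("q.npy")
P=lambda p:((proj("scene",J2W(q,np.array(p)/1e3))-195)*3.3+np.array([396,0])).round()
print("tip",P((-31.3,0,27.4)),[P((-31.3+a,b,27.4)).tolist() for a in(9,-9) for b in(17,-17)])
for c in(-2.3,-12,-20,-50):print(c,[P((c+a,b,z)).tolist() for a,b,z in[(-20,-29,40),(20,-29,40),(20,29,40),(-20,29,40),(20,-29,10)]])
E
```

```text
tip [575. 126.] [[608.0, 123.0], [558.0, 149.0], [592.0, 104.0], [542.0, 130.0]]
-2.3 [[538.0, 144.0], [576.0, 189.0], [664.0, 141.0], [625.0, 99.0], [580.0, 223.0]]
-12 [[529.0, 133.0], [566.0, 178.0], [654.0, 131.0], [615.0, 89.0], [570.0, 212.0]]
-20 [[522.0, 125.0], [559.0, 169.0], [646.0, 122.0], [608.0, 81.0], [563.0, 203.0]]
-50 [[495.0, 93.0], [531.0, 135.0], [617.0, 91.0], [581.0, 51.0], [536.0, 170.0]]
```

```bash
python3 - <<'E'
from h import *
import cv2
s=st()
b=env.read_camera("scene")[160:280,195:315,::-1];w=env.read_camera("wrist")[:,:,::-1]
cv2.imwrite("pics/p2.png",np.hstack([cv2.resize(b,(420,420),interpolation=cv2.INTER_CUBIC),cv2.resize(w[:,90:470],(380,420))]))
print(env.camera_info("wrist"))
E
```

```text
t 3.78 jig mm [-31.5   0.1  27.4] yaw-rel 180.0 F [ 0.5 -0.1 -0.4] w 0.0003793998859604096
{'fov_y': 65.70646984690485, 'cx': 274.4585103426913, 'cy': 210.38220843331308, 'mount': array([[-3.33248674e-04, -9.55932052e-01, -2.93587806e-01,
         7.56454334e-02],
       [ 9.99999932e-01, -3.64364062e-04,  5.12917571e-05,
        -4.56200403e-04],
       [-1.56004280e-04, -2.93587769e-01,  9.55932109e-01,
        -1.73186402e-01],
       [ 0.00000000e+00,  0.00000000e+00,  0.00000000e+00,
         1.00000000e+00]])}
```

View pics/p2.png

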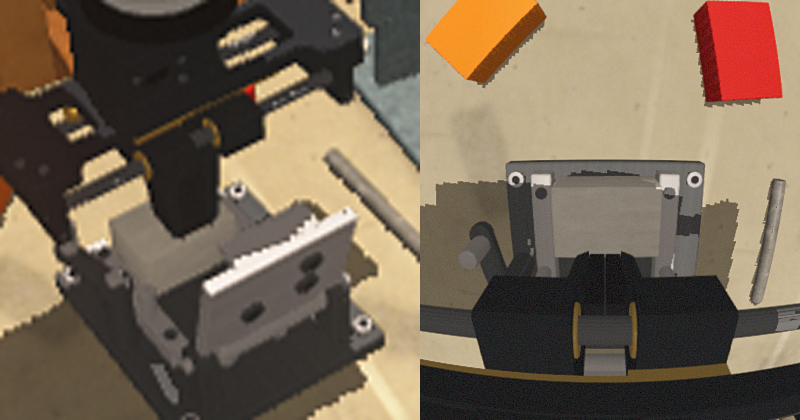

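```bash
cat >> h.py <<'E'
from scipy.spatial.transform import Rotation as Ro
W=env.camera_info("wrist")
def wcast(uv,z,s):
    f=210/np.tan(np.radians(W["fov_y"]/2));d=np.array([uv[0]-W["cx"],uv[1]-W["cy"]]);r=np.hypot(*d);a=r/f
    v=np.array([*(np.sin(a)*d/r),np.cos(a)]);M=W["mount"];R=Ro.from_euler("xyz",s["orientation"]).as_matrix()
    D=R@M[:3,:3]@v;o=R@M[:3,3]+s["tool_pos"];return o+D*(z-o[2])/D[2]
def wproj(X,s):
    f=210/np.tan(np.radians(W["fov_y"]/2));M=W["mount"];R=Ro.from_euler("xyz",s["orientation"]).as_matrix()
    p=M[:3,:3].T@(R.T@(X-s["tool_pos"])-M[:3,3]);a=np.arctan2(np.hypot(p[0],p[1]),p[2]);return np.array([W["cx"],W["cy"]])+f*a*p[:2]/np.hypot(*p[:2])
E
python3 - <<'E'
from h import *
s=st();q=np.load("q.npy")
J=lambda u,v,z:(W2J(q,wcast((u-330,v),z/1e3,s))*1e3).round(1)
for z in(40,50):print([J(u,v,z).tolist() for u,v in[(553,178),(655,178),(553,257),(660,257)]])
print("bed corners",J(507,163,10),J(704,163,10),"rails end z24",J(540,175,24),J(670,175,24))
print("finger tip seen", wproj(s["tool_pos"],s)+[330,0],[wproj(J2W(q,np.array(p)/1e3),s)+[330,0] for p in[(-40,0,27),(-40,0,60),(-22,0,27)]])
E
```

```text
t 3.88 jig mm [-31.6   0.1  27.4] yaw-rel 180.0 F [-0.4 -0.5  0.1] w 0.0003202507753060651
[[-75.1, -26.4, 40.0], [-75.0, 25.3, 40.0], [-31.1, -28.6, 40.0], [-31.1, 30.2, 40.0]]
[[-77.1, -24.8, 50.0], [-77.0, 23.7, 50.0], [-35.9, -26.8, 50.0], [-35.8, 28.3, 50.0]]
bed corners [-78.9 -59.6  10. ] [-78.9  60.4  10. ] rails end z24 [-73.7 -36.3  24. ] [-73.7  36.3  24. ]
finger tip seen [605.2420802  247.39955584] [array([605.01774228, 233.60077759]), array([605.13317844, 258.48576922]), array([605.00949953, 261.86304836])]
```

```bash
cat > tip.py <<'E'
from h import *
s=st();w=env.read_camera("wrist").mean(2)
for c in(262,268,272,278,282,288):print(c,w[170:275:5,c].astype(int))
E
python3 tip.py
```

```text
t 3.88 jig mm [-31.6   0.1  27.4] yaw-rel 180.0 F [-0.4 -0.5  0.1] w 0.0003202507753060651
262 [110  51 107 108 131 127 125 128 129 125 126 126 130 122 123 121 126  22
  31  30  19]
268 [108  55 106 109 129 127 121 129 126 128 129 128 125 130 127 126 128  18
  33  28  23]
272 [111  55 104 103 131 127 127 128 129 124 129 128 131 125 125 127 126  17
  12  22  24]
278 [ 59  53 108 106 132 128 129 129 127 124 129 126 127 124 123 128 126  22
  31  21  30]
282 [110  60 107 111 128 127 124 130 129 127 128 129 126 127 125 127 129  15
  28  21  24]
288 [114  52 107 108 127 126 133 130 127 123 124 122 128 125 130 127 124  22
  23  16  33]
```

Emit:
{"fn": "send_rows", "kwargs": {"commands": [[0,0,0,0,0,-0.006,1],[0,0,0,0,0,-0.015,1],[0,0,0,0,0,-0.04,1],[0,0,0,0,0,0,1]]}}

```text
time: 4.27
tool_pos: [0.4849, 0.1433, 0.094]
orientation: [3.132, 0.001, 1.705]
ft_force: [0.7, -0.3, 1.2]
grip_width: 0.0002
grasp_force: 0.0
```

```bash
python3 tip.py; python3 - <<'E'
from h import *
import cv2
b=env.read_camera("scene")[160:280,195:315,::-1];w=env.read_camera("wrist")[:,:,::-1]
cv2.imwrite("pics/p3.png",np.hstack([cv2.resize(b,(420,420),interpolation=cv2.INTER_CUBIC),cv2.resize(w[:,90:470],(380,420))]))
E
```

```text
t 4.27 jig mm [-31.4   2.9  94. ] yaw-rel 180.0 F [ 0.7 -0.3  1.2] w 0.00016473521221361235
262 [130 122 122 128 125 127 125 126 121 126  44  56  47  60  57  59  50  22
  17  25  20]
268 [128 130 128 131 130 124 122 127 122 124  47  54  55  52  57  57  56  28
  27  15  35]
272 [126 129 128 124 125 129 125 125 121 123  55  50  57  52  56  50  54  27
  16  29  21]
278 [126 132 132 127 124 121 128 127 124 128  49  52  52  55  59  45  55  27
  21  19  23]
282 [122 126 129 125 124 125 123 125 123 123  49  52  56  51  51  47  47  21
  23  26  29]
288 [154 125 129 122 128 123 123 125 121 121  46  50  51  48  56  55  56  19
  24  24  24]
```

View pics/p3.png

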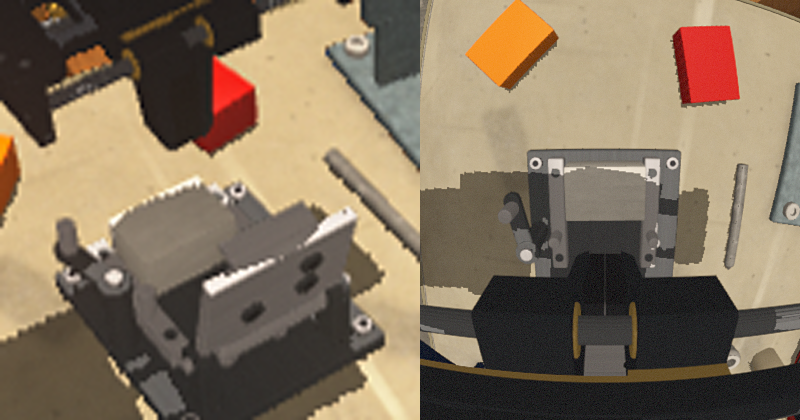

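```bash
python3 - <<'E'
from h import *
q=np.load("q.npy");s=st()
J=lambda u,v,z:(W2J(q,wcast((u-330,v),z/1e3,s))*1e3).round(1)
print("block",J(567,168,40),J(567,220,40),J(645,220,40))
P=lambda p:((proj("scene",J2W(q,np.array(p)/1e3))-[195,160])*3.5).round()
p=W2J(q,s["tool_pos"])*1e3
print("scene tip",P(p),[P(p+[a,b,0]).tolist() for a in(9,-9) for b in(17,-17)])
for dz in(0,10,15,20,25):
  print(dz,[ (wproj(J2W(q,(p+[-9+e,0,dz])/1e3),s)).round().tolist() for e in(0,5,9)],[P(p+[9,b,dz]).tolist() for b in(12,-12)])
E
```

```text
t 4.42 jig mm [-31.5   0.   88.6] yaw-rel 180.0 F [ 0.6 -1.4 -1.3] w -8.821408723166415e-05
block [-69.7 -26.3  40. ] [-31.7 -27.5  40. ] [-31.7  29.   40. ]
scene tip [181. 177.] [[218.0, 173.0], [162.0, 201.0], [200.0, 153.0], [144.0, 181.0]]
0 [[275.0, 233.0], [275.0, 241.0], [275.0, 247.0]] [[210.0, 177.0], [170.0, 197.0]]
10 [[275.0, 240.0], [275.0, 248.0], [275.0, 255.0]] [[209.0, 164.0], [168.0, 183.0]]
15 [[275.0, 243.0], [275.0, 252.0], [275.0, 259.0]] [[208.0, 157.0], [168.0, 176.0]]
20 [[275.0, 247.0], [275.0, 256.0], [275.0, 263.0]] [[207.0, 150.0], [167.0, 169.0]]
25 [[275.0, 251.0], [275.0, 260.0], [275.0, 267.0]] [[207.0, 143.0], [166.0, 162.0]]
```

The fingertips look about 28 mm higher than the reported TCP. They passed over the block at (-51,0) without touching it, and it hasn't moved. I'll back off and check the tip height with a gentle touch on the worktop.

Emit:
{"fn": "send_rows", "kwargs": {"commands": [[0,0,0,0.03,0,0,1],[0,0,0,0.03,0,0,1],[0,0,0,0.018,0,0.0086,1],[0,0,0,0,0,0.04,1],[0,0,0,0,0,0.03,1]]}}

```text
time: 4.83
tool_pos: [0.4709, 0.2212, 0.0077]
orientation: [-3.141, 0.0, 1.706]
ft_force: [0.3, 0.1, -0.8]
grip_width: 0.0008
grasp_force: 0.0
```

Emit:
{"fn": "send_rows", "kwargs": {"commands": [[0,0,0,0,0,0.01,1],[0,0,0,0,0,0.006,1],[0,0,0,0,0,0.004,1],[0,0,0,0,0,0,1],[0,0,0,0,0,0,1]]}}

```text
time: 5.25
tool_pos: [0.4726, 0.2202, -0.0092]
orientation: [3.14, -0.0, 1.704]
ft_force: [-0.2, 0.8, 0.2]
grip_width: 0.0007
grasp_force: 0.0
```

Emit:
{"fn": "send_rows", "kwargs": {"commands": [[0,0,0,0,0,0.002,1],[0,0,0,0,0,0.002,1],[0,0,0,0,0,0,1]]}}

```text
time: 5.5
tool_pos: [0.472, 0.2202, -0.0139]
orientation: [3.141, -0.0, 1.704]
ft_force: [-0.6, 1.0, -0.2]
grip_width: 0.0004
grasp_force: 0.0
```

Emit:
{"fn": "send_rows", "kwargs": {"commands": [[0,0,0,0,0,0.002,1],[0,0,0,0,0,0.002,1],[0,0,0,0,0,0.002,1],[0,0,0,0,0,0,1]]}}

```text
time: 5.83
tool_pos: [0.4717, 0.2202, -0.0206]
orientation: [-3.141, 0.0, 1.704]
ft_force: [0.1, 0.1, -0.2]
grip_width: 0.0004
grasp_force: 0.0
```

Emit:
{"fn": "send_rows", "kwargs": {"commands": [[0,0,0,0,0,0.002,1],[0,0,0,0,0,0.001,1],[0,0,0,0,0,0,1]]}}

```text
time: 6.08
tool_pos: [0.4718, 0.2203, -0.0234]
orientation: [-3.141, 0.0, 1.704]
ft_force: [-0.4, 0.4, 0.5]
grip_width: 0.0
grasp_force: 0.0
```

Emit:
{"fn": "send_rows", "kwargs": {"commands": [[0,0,0,0,0,0.0015,1],[0,0,0,0,0,0.0015,1],[0,0,0,0,0,0,1]]}}

```text
time: 6.33
tool_pos: [0.4717, 0.2202, -0.0264]
orientation: [-3.141, 0.0, 1.704]
ft_force: [-0.4, -0.3, -0.1]
grip_width: 0.0004
grasp_force: 0.0
```

Emit:
{"fn": "send_rows", "kwargs": {"commands": [[0,0,0,0,0,0.001,1],[0,0,0,0,0,0.001,1],[0,0,0,0,0,0,1]]}}

```text
time: 6.58
tool_pos: [0.472, 0.2203, -0.0278]
orientation: [3.141, 0.0, 1.704]
ft_force: [-0.8, -0.6, 4.9]
grip_width: 0.0005
grasp_force: 2.1
```

```bash
python3 - <<'E'
from h import *
q=np.load("q.npy")
uv=(45/3.5+195,143/3.5+160)
for z in(.12,.14,.16,.17,.18,.2,.22): print(z,(W2J(q,cast("scene",uv,z))*1e3).round())
st()
E
```

```text
0.12 [-64. -57. 120.]
0.14 [-44. -64. 140.]
0.16 [-24. -72. 160.]
0.17 [-14. -76. 170.]
0.18 [ -4. -79. 180.]
0.2 [ 16. -87. 200.]
0.22 [ 36. -94. 220.]
t 6.58 jig mm [-109.4    0.3  -27.8] yaw-rel 180.0 F [-0.8 -0.6  4.9] w 0.0004602651777075358
```

Emit:
{"fn": "send_rows", "kwargs": {"commands": [[0,0,0,0,0,-0.014,1],[0,0,0,0,0,-0.014,1],[0,0,0,-0.01,0,0,1],[0,0,0,-0.01,0,0,1],[0,0,0,-0.006,0,0,1]]}}

```text
time: 7.0
tool_pos: [0.4752, 0.1931, -0.0007]
orientation: [-3.141, 0.0, 1.704]
ft_force: [-0.4, 0.6, 0.1]
grip_width: 0.0006
grasp_force: 0.0
```

Emit:
{"fn": "send_rows", "kwargs": {"commands": [[0,0,0,-0.005,0,0,1],[0,0,0,-0.005,0,0,1],[0,0,0,-0.005,0,0,1],[0,0,0,-0.005,0,0,1],[0,0,0,-0.005,0,0,1]]}}

```text
time: 7.42
tool_pos: [0.4786, 0.1692, -0.0004]
orientation: [-3.141, -0.0, 1.704]
ft_force: [-0.6, 0.9, 0.1]
grip_width: 0.0007
grasp_force: 0.5
```

Emit:
{"fn": "send_rows", "kwargs": {"commands": [[0,0,0,-0.005,0,0,1],[0,0,0,-0.005,0,0,1],[0,0,0,-0.005,0,0,1],[0,0,0,-0.005,0,0,1],[0,0,0,0,0,0,1]]}}

```text
time: 7.83
tool_pos: [0.4816, 0.149, -0.0001]
orientation: [3.141, 0.0, 1.704]
ft_force: [-0.3, 0.2, 0.6]
grip_width: 0.0002
grasp_force: 0.0
```

```bash
cat > blk.py <<'E'
from h import *
s=st();q=np.load("q.npy");w=env.read_camera("wrist").mean(2)
for y in(-20,20):
    # brightness along the channel line, sampled at block top height
    print(y,[(x,int(w[tuple(int(round(v)) for v in wproj(J2W(q,np.array([x,y,40])/1e3),s)[::-1])])) for x in range(-80,31,5) ])
E
python3 blk.py
```

```text
t 7.83 jig mm [-37.5   0.3  -0.1] yaw-rel 179.9 F [-0.3  0.2  0.6] w 0.00024583114796846643
-20 [(-80, 57), (-75, 64), (-70, 59), (-65, 59), (-60, 65), (-55, 58), (-50, 62), (-45, 62), (-40, 73), (-35, 30), (-30, 31), (-25, 31), (-20, 38), (-15, 32), (-10, 32), (-5, 36), (0, 40), (5, 31), (10, 41), (15, 39), (20, 29), (25, 34), (30, 82)]
20 [(-80, 61), (-75, 61), (-70, 63), (-65, 59), (-60, 63), (-55, 57), (-50, 63), (-45, 67), (-40, 103), (-35, 31), (-30, 32), (-25, 32), (-20, 34), (-15, 40), (-10, 38), (-5, 38), (0, 40), (5, 36), (10, 33), (15, 35), (20, 37), (25, 83), (30, 84)]
```

Emit:
{"fn": "send_rows", "kwargs": {"commands": [[0,0,0,-0.003,0,0,1],[0,0,0,-0.002,0,0,1],[0,0,0,-0.002,0,0,1],[0,0,0,0,0,0,1]]}}

```text
time: 8.22
tool_pos: [0.4823, 0.1428, -0.0001]
orientation: [3.142, 0.0, 1.704]
ft_force: [-0.9, -0.4, 0.2]
grip_width: 0.0005
grasp_force: 0.0
```

Emit:
{"fn": "send_rows", "kwargs": {"commands": [[0,0,0,-0.001,0,0,1],[0,0,0,-0.001,0,0,1],[0,0,0,0,0,0,1]]}}

```text
time: 8.47
tool_pos: [0.4825, 0.1416, -0.0001]
orientation: [3.141, -0.001, 1.704]
ft_force: [-0.7, 4.8, 0.4]
grip_width: 0.0003
grasp_force: 3.0
```

Emit:
{"fn": "send_rows", "kwargs": {"commands": [[0,0,0,-0.001,0,0,1],[0,0,0,0,0,0,1],[0,0,0,0.01,0,0,1],[0,0,0,0.01,0,0,1]]}}

```text
time: 8.8
tool_pos: [0.48, 0.1601, -0.0002]
orientation: [-3.142, 0.0, 1.704]
ft_force: [0.6, -0.3, 0.1]
grip_width: 0.0001
grasp_force: 0.0
```

Emit:
{"fn": "send_rows", "kwargs": {"commands": [[0,0,0,0,0,-0.035,1],[0,0,0,0,0,-0.035,1],[0,0,0,0,0,-0.035,1],[0,0,0,0,0,-0.035,1]]}}

```text
time: 9.13
tool_pos: [0.4794, 0.1603, 0.1414]
orientation: [-3.141, 0.0, 1.705]
ft_force: [0.5, 0.8, 0.5]
grip_width: 0.0001
grasp_force: 0.0
```

Emit:
{"fn": "send_rows", "kwargs": {"commands": [[0,0,0,-0.038,0,0,1],[0,0,0,-0.038,0,0,1],[0,0,0,-0.038,0,0,1],[0,0,0,-0.034,0,0,1],[0,0,0,0,0,0,1]]}}

```text
time: 9.55
tool_pos: [0.5006, 0.0088, 0.1398]
orientation: [3.141, 0.002, 1.7]
ft_force: [0.5, 0.5, 0.1]
grip_width: 0.0001
grasp_force: 0.0
```

```bash
python3 - <<'E'
from h import *
import cv2
s=st()
w=env.read_camera("wrist")[:,:,::-1];cv2.imwrite("pics/p4.png",w)
q=np.load("q.npy")
for x in(-20,20):print(x,[wproj(J2W(q,np.array([x,y,40])/1e3),s).round() for y in(-29,29)])
E
```

```text
t 9.55 jig mm [104.1   0.5 139.8] yaw-rel 179.7 F [0.5 0.5 0.1] w 0.00012981350318697245
-20 [array([238.,  57.]), array([309.,  57.])]
20 [array([239., 104.]), array([309., 103.])]
```

View pics/p4.png

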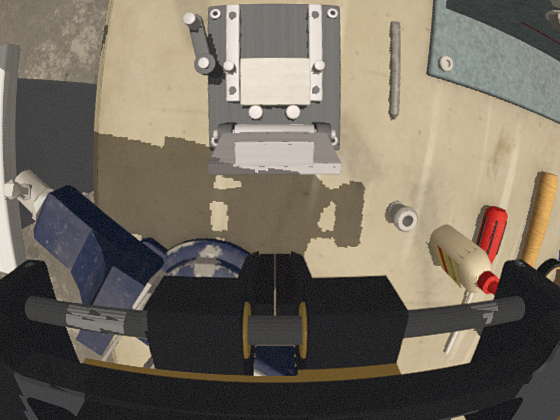

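The block top covers (240–310, 57–104), which matches the predicted home position, and it touches the stop pins at (255,112) and (292,112). The leaf is still open. Before descending I'll check the clearance to the vise.

```bash
python3 - <<'E'
from h import *
q=np.load("q.npy")
for uv in[(383,270),(372,245),(395,245),(420,215),(360,325)]:
  print(uv,[(W2J(q,cast("top",uv,z))*1e3).round().tolist() for z in(.1,.15,.2)])
for uv in[(235,290),(255,292),(283,295),(300,292),(380,310)]:
  print(uv,[(W2J(q,cast("scene",uv,z))*1e3).round().tolist() for z in(.1,.15,.2)])
E
```

```text
(383, 270) [[168.0, -54.0, 100.0], [157.0, -56.0, 150.0], [145.0, -58.0, 200.0]]
(372, 245) [[155.0, -9.0, 100.0], [145.0, -14.0, 150.0], [134.0, -18.0, 200.0]]
(395, 245) [[196.0, -13.0, 100.0], [182.0, -18.0, 150.0], [169.0, -22.0, 200.0]]
(420, 215) [[248.0, 36.0, 100.0], [232.0, 28.0, 150.0], [215.0, 20.0, 200.0]]
(360, 325) [[116.0, -142.0, 100.0], [107.0, -138.0, 150.0], [99.0, -135.0, 200.0]]
(235, 290) [[112.0, -108.0, 100.0], [145.0, -122.0, 150.0], [178.0, -135.0, 200.0]]
(255, 292) [[133.0, -85.0, 100.0], [164.0, -101.0, 150.0], [195.0, -117.0, 200.0]]
(283, 295) [[162.0, -54.0, 100.0], [190.0, -73.0, 150.0], [219.0, -91.0, 200.0]]
(300, 292) [[172.0, -30.0, 100.0], [200.0, -51.0, 150.0], [228.0, -71.0, 200.0]]
(380, 310) [[265.0, 45.0, 100.0], [285.0, 18.0, 150.0], [304.0, -9.0, 200.0]]
```

Emit:
{"fn": "send_rows", "kwargs": {"commands": [[0,0,0,0.014,0,0,1],[0,0,0,0,0,0.036,1],[0,0,0,0,0,0.036,1],[0,0,0,0,0,0,1]]}}

```text
time: 9.93
tool_pos: [0.4945, 0.0289, 0.0631]
orientation: [-3.132, -0.003, 1.706]
ft_force: [-1.1, -0.1, -0.9]
grip_width: 0.0004
grasp_force: 0.0
```

Emit:
{"fn": "send_rows", "kwargs": {"commands": [[0,0,0,0.007,0,0,1],[0,0,0,0.007,0,0,1],[0,0,0,0.007,0,0,1],[0,0,0,0.007,0,0,1],[0,0,0,0.007,0,0,1]]}}

```text
time: 10.35
tool_pos: [0.4939, 0.0626, 0.0692]
orientation: [3.139, 0.001, 1.705]
ft_force: [0.6, -1.9, 1.0]
grip_width: 0.0004
grasp_force: 0.6
```

Emit:
{"fn": "send_rows", "kwargs": {"commands": [[0,0,0,0.007,0,0,1],[0,0,0,0.007,0,0,1],[0,0,0,0.007,0,0,1],[0,0,0,0.007,0,0,1],[0,0,0,0.007,0,0,1]]}}

```text
time: 10.77
tool_pos: [0.4883, 0.0972, 0.0678]
orientation: [-3.141, -0.0, 1.704]
ft_force: [-0.3, -0.1, -1.0]
grip_width: 0.0004
grasp_force: 0.1
```

Emit:
{"fn": "send_rows", "kwargs": {"commands": [[0,0,0,0.007,0,0,1],[0,0,0,0.007,0,0,1],[0,0,0,0.007,0,0,1],[0,0,0,0.005,0,0,1],[0,0,0,0,0,0,1]]}}

```text
time: 11.18
tool_pos: [0.4848, 0.1231, 0.0678]
orientation: [-3.142, -0.0, 1.705]
ft_force: [0.3, 0.3, -0.2]
grip_width: 0.0003
grasp_force: 0.0
```

```bash
python3 - <<'E'
from h import *
import cv2
s=st()
w=env.read_camera("wrist")[:,90:470,::-1];b=cv2.resize(env.read_camera("scene")[180:300,195:315,::-1],(420,420))
cv2.imwrite("pics/p5.png",np.hstack([b,w]))
E
```

```text
t 11.18 jig mm [-11.4   0.1  67.8] yaw-rel 180.0 F [ 0.3  0.3 -0.2] w 0.0002562570156789329
```

View pics/p5.png

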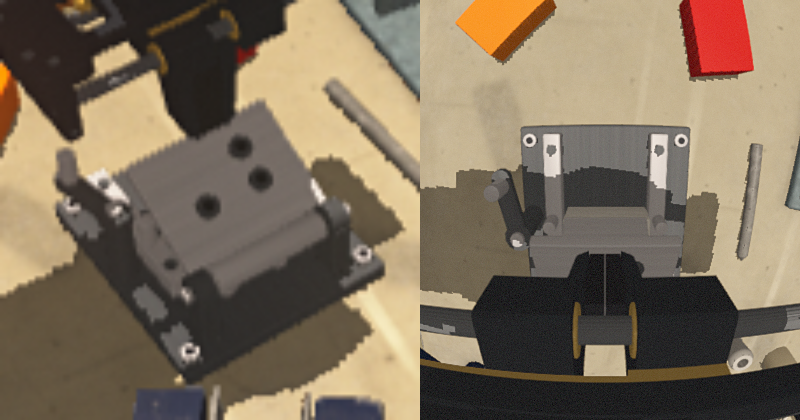

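Emit:
{"fn": "send_rows", "kwargs": {"commands": [[0,0,0,0,0,-0.022,1],[0,0,0,0,0,-0.022,1],[0,0,-6.4,0,0,0,1],[0,0,-6.4,0,0,0,1],[0,0,-6.4,0,0,0,1]]}}

```text
time: 11.7
tool_pos: [0.4853, 0.1218, 0.1122]
orientation: [3.141, 0.0, 2.044]
ft_force: [0.6, 0.1, -0.2]
grip_width: 0.0006
grasp_force: 0.0
```

Emit:
{"fn": "send_rows", "kwargs": {"commands": [[0,0,-6.4,0,0,0,1],[0,0,-6.4,0,0,0,1],[0,0,-6.4,0,0,0,1],[0,0,-6.4,0,0,0,1],[0,0,-6.2,0,0,0,1]]}}

```text
time: 12.12
tool_pos: [0.4851, 0.1218, 0.1119]
orientation: [-3.142, 0.0, 2.599]
ft_force: [0.0, -0.4, 0.1]
grip_width: 0.0004
grasp_force: 0.0
```

Emit:
{"fn": "send_rows", "kwargs": {"commands": [[0,0,0,0.025,0,0,1],[0,0,0,0.025,0,0,1],[0,0,0,0.025,0,0,1],[0,0,0,0.022,-0.002,0,1],[0,0,0,0,0,0,1]]}}

```text
time: 12.53
tool_pos: [0.398, 0.1718, 0.1118]
orientation: [-3.14, -0.002, 2.596]
ft_force: [-0.6, 0.6, -0.4]
grip_width: 0.0004
grasp_force: 0.0
```

```bash
python3 - <<'E'
from h import *
import cv2
s=st();q=np.load("q.npy")
wi=env.read_camera("wrist")[:,90:470,::-1];b0=env.read_camera("scene")[180:300,195:315,::-1];b=cv2.resize(b0,(420,420),interpolation=cv2.INTER_CUBIC)
cv2.imwrite("pics/p6.png",np.hstack([b,wi]))
for y in(-42,42):
  for th in (0,.05,.15): 
    X=J2W(q,np.array([44-73*np.cos(th)-4*np.sin(th),y,46+73*np.sin(th)+4*np.cos(th)])/1e3)
    print(y,th,"scene",((proj("scene",X)-[195,180])*3.5).round(),"wrist",(wproj(X,s)+[330,0]).round())
for a in(1.7,1.8,1.9):print(a,(wproj(J2W(q,np.array([-14-34*np.sin(a),-54+34*np.cos(a),79])/1e3),s)+[330,0]).round())
E
```

```text
t 12.53 jig mm [-71.2 -79.5 111.8] yaw-rel 231.1 F [-0.6  0.6 -0.4] w 0.00036154481590268455
-42 0 scene [121. 196.] wrist [594. 280.]
-42 0.05 scene [120. 191.] wrist [594. 282.]
-42 0.15 scene [118. 182.] wrist [593. 287.]
42 0 scene [255. 127.] wrist [652. 340.]
42 0.05 scene [254. 122.] wrist [653. 342.]
42 0.15 scene [254. 113.] wrist [654. 347.]
1.7 [598. 270.]
1.8 [595. 267.]
1.9 [591. 264.]
```

View pics/p6.png

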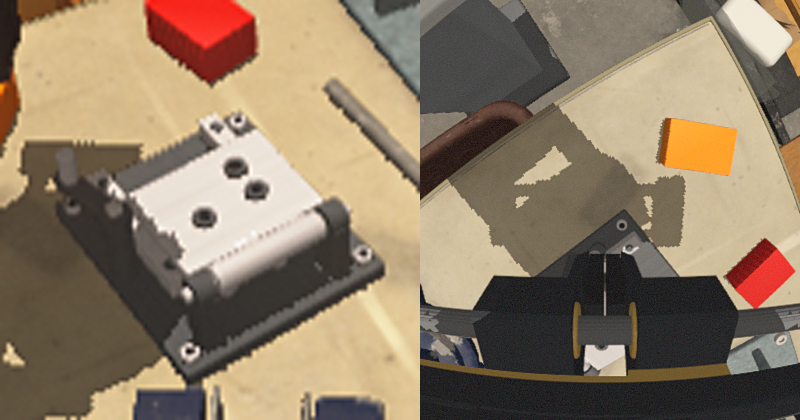

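The leaf is flat: its +y corner is at about (250,127) in the scene crop, matching the shut prediction of (255,127). Next is the latch.

Emit:
{"fn": "send_rows", "kwargs": {"commands": [[0,0,0,0,0,0.036,1],[0,0,0,0,0,0.035,1],[0,0,0,0,0,0,1],[0,0,0,-0.006,0,0,1],[0,0,0,-0.006,0,0,1]]}}

```text
time: 13.05
tool_pos: [0.4126, 0.1648, 0.042]
orientation: [3.14, -0.0, 2.594]
ft_force: [-11.5, 25.8, 3.5]
grip_width: 0.0004
grasp_force: 12.4
```

Emit:
{"fn": "send_rows", "kwargs": {"commands": [[0,0,0,-0.005,0,0,1],[0,0,0,-0.005,0,0,1],[0,0,0,-0.005,0,0,1],[0,0,0,-0.005,0,0,1],[0,0,0,-0.005,0,0,1]]}}

```text
time: 13.47
tool_pos: [0.4346, 0.1513, 0.0425]
orientation: [3.14, 0.003, 2.594]
ft_force: [-0.2, 1.5, 0.5]
grip_width: 0.0008
grasp_force: 0.4
```

Emit:
{"fn": "send_rows", "kwargs": {"commands": [[0,0,0,-0.005,0,0,1],[0,0,0,-0.005,0,0,1],[0,0,0,-0.005,0,0,1],[0,0,0,-0.005,0,0,1],[0,0,0,-0.005,0,0,1]]}}

```text
time: 13.88
tool_pos: [0.4541, 0.1382, 0.0407]
orientation: [-3.141, -0.001, 2.594]
ft_force: [-3.2, -0.6, -0.0]
grip_width: 0.0003
grasp_force: 1.3
```

```bash
cat > n.py <<'E'
from h import *
s=st();p=W2J(np.load("q.npy"),s["tool_pos"])*1e3;print("n",p[0]*.629+p[1]*.777,"t",p[0]*.777-p[1]*.629)
E
python3 n.py
```

```text
t 13.88 jig mm [-30.4 -28.4  40.7] yaw-rel 231.0 F [-3.2 -0.6 -0. ] w 0.0002794323218709531
n -41.16079493198219 t -5.771721686565133
```

Emit:
{"fn": "send_rows", "kwargs": {"commands": [[0,0,0,-0.0015,0,0,1],[0,0,0,-0.001,0,0,1],[0,0,0,0,0,0,1]]}}

```text
time: 14.13
tool_pos: [0.4551, 0.137, 0.0405]
orientation: [-3.139, -0.003, 2.594]
ft_force: [-5.8, -2.6, 0.9]
grip_width: 0.0006
grasp_force: 2.4
```

Emit:
{"fn": "send_rows", "kwargs": {"commands": [[0,0,0,-0.001,0,0,1],[0,0,0,-0.001,0,0,1],[0,0,0,0,0,0,1]]}}

```text
time: 14.38
tool_pos: [0.4556, 0.136, 0.0403]
orientation: [-3.138, -0.005, 2.595]
ft_force: [-9.4, -1.7, 4.4]
grip_width: 0.0004
grasp_force: 4.4
```

```bash
python3 n.py
```

```text
t 14.38 jig mm [-28.  -27.2  40.3] yaw-rel 231.0 F [-9.4 -1.7  4.4] w 0.0003503007570326408
n -38.777418878973634 t -4.662561770418428
```

Emit:
{"fn": "send_rows", "kwargs": {"commands": [[0,0,0,0.0008,-0.0006,0,1],[0,0,0,-0.0012,-0.0016,0,1],[0,0,0,0,0,0,1]]}}

```text
time: 14.63
tool_pos: [0.4559, 0.1342, 0.0405]
orientation: [-3.14, -0.003, 2.594]
ft_force: [-5.4, 0.5, 1.6]
grip_width: 0.0003
grasp_force: 3.3
```

Emit:
{"fn": "send_rows", "kwargs": {"commands": [[0,0,0,-0.0012,-0.0016,0,1],[0,0,0,0,0,0,1]]}}

```text
time: 14.8
tool_pos: [0.4558, 0.1334, 0.0405]
orientation: [3.141, -0.004, 2.594]
ft_force: [-5.8, 9.1, 2.1]
grip_width: 0.0002
grasp_force: 5.1
```

```bash
python3 n.py; python3 - <<'E'
from h import *
import cv2
q=np.load("q.npy")
g=env.read_camera("scene");h=env.read_camera("wrist")
s=env.sense()
for a in(0,.1,.2,.4,.6):
  X=J2W(q,np.array([-14-34*np.sin(a),-54+34*np.cos(a),79])/1e3);print(a,proj("scene",X).round(1),wproj(X,s).round(1))
c=proj("scene",J2W(q,np.array([-14,-20,70])/1e3)).round().astype(int)
print(c);print(g[c[1]-14:c[1]+12,c[0]-16:c[0]+10].mean(2).astype(int))
E
```

```text
t 14.8 jig mm [-25.5 -27.3  40.5] yaw-rel 230.9 F [-5.8  9.1  2.1] w 0.00017316081716425694
n -37.248409221621 t -2.593524441646757
0 [242.7 224.8] [267.1 303.2]
0.1 [241.6 223.7] [272.3 299.4]
0.2 [240.4 222.7] [277. 295.]
0.4 [237.5 221. ] [285. 285.]
0.6 [234.3 219.8] [290.7 273.4]
[243 228]
[[ 34  33  34  33  34  34  33  34  34  34  33  34  33  33  32  33  34  31
   71 198 190 187 189 187 158 126]
 [ 33  33  35  34  33  34  34  33  34  32  34  33  33  34  33  34  32  29
   50 195 187 186 185 189 178  87]
 [ 34  34  33  33  33  33  35  33  33  33  33  34  34  34  34  34  33  30
   41 165 188 184 186 190 191  82]
 [ 34  34  34  34  33  33  32  34  33  33  30  32  33  33  33  34  33  30
   39 155 188 187 190 192 133  95]
 [ 34  33  34  34  33  33  34  33  32  35  76  47  41  30  32  33  33  46
   41 162 196 191 131 100  61  83]
 [ 34  34  32  34  34  34  33  33  32  48 103  77  76  50  54  55  54  49
   41 162 138 117  58  39  43  61]
 [ 34  34  33  31  32  32  31  32  54  57  73  84  65  58  59  60  60  38
   38 134  63  50  42  45  45  47]
 [ 33  33  35  70  48  37  31  54  60  61
[... 1330 characters left out ...]
33  34  33
   33  29  46  43  58 101  98  97]
 [ 34  35  32  34  33  34  33  32  32  37  52  55  54  46  33  33  34  34
   32  31  41  43  77  99  96  96]
 [ 33  34  33  34  33  34  32  34  33  33  38  39  43  35  32  33  34  32
   31  32  48  61  95  97  95  97]
 [ 32  34  34  34  33  33  33  34  33  33  32  31  33  34  32  33  33  32
   33  37  91  91  96  98  98  97]
 [ 31  31  32  33  32  33  33  33  33  34  32  31  30  32  33  32  32  33
   31  46 100  98  98  96  96  98]
 [ 40  40  41  33  34  34  32  32  32  32  32  32  33  31  30  30  30  30
   30  46 100  98  98  99 100 102]
 [ 89  87  90  45  43  43  43  44  45  41  41  37  41  54  69  69  68  51
   53  88  98  98  99 101  78  62]]
```

Emit:
{"fn": "send_rows", "kwargs": {"commands": [[0,0,0,-0.0006,-0.0008,0,1],[0,0,0,0,0,0,1],[0,0,0,0,0,0,1]]}}

```text
time: 15.15
tool_pos: [0.4557, 0.133, 0.0405]
orientation: [3.141, -0.005, 2.594]
ft_force: [-6.4, 12.9, 3.0]
grip_width: 0.0005
grasp_force: 6.2
```

Emit:
{"fn": "send_rows", "kwargs": {"commands": [[0,0,0,0.006,0.001,0,1],[0,0,0,0.02,0,0,1],[0,0,0,0.02,0,-0.02,1],[0,0,0,0.01,0,-0.04,1],[0,0,0,0,0,-0.04,1]]}}

```text
time: 15.57
tool_pos: [0.4079, 0.1619, 0.1415]
orientation: [-3.139, -0.003, 2.596]
ft_force: [1.1, -0.0, 0.2]
grip_width: 0.0004
grasp_force: 0.0
```

Emit:
{"fn": "send_rows", "kwargs": {"commands": [[0,0,0,0.03,0,0,1],[0,0,0,0.03,0,0,1],[0,0,0,0.03,0,0,1],[0,0,0,0,0,0,1]]}}

```text
time: 15.9
tool_pos: [0.3297, 0.2094, 0.1411]
orientation: [-3.142, -0.001, 2.597]
ft_force: [-0.6, -1.0, -0.1]
grip_width: 0.0003
grasp_force: 0.0
```

```bash
python3 - <<'E'
from h import *
import cv2
q=np.load("q.npy");st()
a0=cv2.imread("pics/scene0.png")
g=env.read_camera("scene")
# pin template: initial picture, around its top
u,v=(int(round(x)) for x in S(113,190))
t=a0[v-6:v+7,u-4:u+5].mean(2)
for a in(0,.12,.25,.5):
  print(a,proj("scene",J2W(q,np.array([-14-34*np.sin(a),-54+34*np.cos(a),79])/1e3)).round(1),proj("scene",J2W(q,np.array([-14-34*np.sin(a),-54+34*np.cos(a),59])/1e3)).round(1))
print("cols 228..256 rows 214..242");print(g[214:243,228:257].mean(2).astype(int))
E
```

```text
t 15.9 jig mm [-117.6 -142.2  141.1] yaw-rel 231.1 F [-0.6 -1.  -0.1] w 0.0003287961637052038
0 [242.7 224.8] [243.6 232.3]
0.12 [241.4 223.5] [242.3 231. ]
0.25 [239.7 222.2] [240.7 229.7]
0.5 [236.  220.4] [237.  227.9]
cols 228..256 rows 214..242
[[178 178 178 179 177 179 179 181 182 171 168 180 183 187 195 195 190 183
  183 183 183 185 183 162 223 219 230 227 186]
 [177 180 178 176 177 179 179 180 180 177 175 178 178 181 189 193 193 185
  184 183 184 186 186 176 174 229 225 139 113]
 [180 180 179 178 179 177 178 179 178 180 179 179 176 176 182 191 194 191
  184 183 183 184 188 186 102 186 229  82  87]
 [182 181 179 178 179 176 177 178 176 177 180 181 178 178 179 184 191 192
  187 183 186 188 189 143  92 114 191 211 160]
 [183 182 179 178 179 179 180 182 179 179 179 181 179 179 179 179 189 193
  195 189 188 144 126 104  92  87 120 213 225]
 [182 179 177 180 181 181 182 180 181 182 181 182 181 182 178 179 186 196
  197 148 141 103  97  96  65  90  90 133 217]
 [180 181 180 180 182 183 184 182 182 184 184 182 182 181 180 185 184 148
  162 103 102  97 101 100  88  73  92  89 135]
 [1
[... 1959 characters left out ...]
101 101 102 102  95  82  62  54  48  68  88  90
   92 100 208 227 225 224 225 225 226 226 225]
 [220 208  89  99  98 100 101 103  94  84  60  54  48  63  57  87  90  99
  211 209 228 224 225 229 231 232 231 228 226]
 [226 198  88  99  99 103  99  85  60  54  47  65  58  88  94 211 207 208
  227 225 224 226 229 185 147 148 149 190 231]
 [204 118  94  99  89  86  64  56  47  64  59  86  94 211 207 226 225 224
  223 223 226 227 161 112  70  57  74 120 193]
 [117  58  99 101  63  55  45  48  62  89  96 210 207 226 224 223 222 223
  225 225 228 228  95  79  49  44  53  93 122]
 [ 92  90 101  80  43  43  55  83  87 102 209 227 223 222 222 223 225 225
  225 224 224 192  86  90  58  49  46  96  88]]
```

The pin top is now at (243.2,224.6), against a prediction of (242.7,224.8) for latch angle 0. The latch is at its stop and the arm is clear, so I'm handing in.

```bash
python3 -c "
from cell import env
print(env.finish_job())"
```

```text
the job is handed in; nothing more can be done
None
```

I handed the job in with the block home against the stop pins, the leaf shut flat over it and the latch arm across at its stop; the bottle, collet and drill were never approached. The hand-in returned no verdict, so this rests on my camera and force checks.

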